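# Change over the heating-circuit selector lever

### The arm

A 6-joint arm with a two-finger parallel gripper is mounted at the origin on the work surface. World frame = base frame: x ahead of the robot, y to its left, z up, the work surface at z = 0. Lengths are in m, angles in rad, forces in N, time in s.
With the tool pointing down it reaches from about 0.35 to 0.775 m from the base axis. Payload 7.3 kg.
Tool frame: the origin (TCP) lies at the very end of the fingers, on their centre line; the grasp point (between the pads) lies 19 mm behind it; x points along the fingers, y is the direction in which the jaws open and shut, and the axes are right-handed (so a half turn about x gives the same grasp; the last joint's range is limited). The gripper opens to 92 mm and grips with 3 to 60 N. Pads are 19 mm wide; open, the fingers measure 130 mm over their backs; the gripper's body (75 mm by 190 mm) begins 47 mm behind the grasp point.
Start: joints at [1.05, 0.342, 1.524, -0, 1.275, -0.146], TCP at [0.192, 0.489, 0.227] pointing down, gripper open.
Joint ranges: [-2.53, 2.53], [-0.77, 2.02], [0.04, 2.7], [-1, 4.14], [0.28, 2.66], [-3.11, 3.11]. Speed limits (rad/s): [2.57, 2.57, 3.14, 3.14, 3.14, 3.14].

### API

Orientations are given as a unit quaternion [x, y, z, w].
In Python, from cell import bot, vision gives the robot as it stands. The module is installed in compiled form; this text tells all that it offers.
- The arm moves only by the shell command python3 -m jog 'ROWS'. ROWS is JSON, one flat list of numbers, 7 for each row, row after row: the turn, a rotation vector about the tool's x, y, z in degrees, then the shift along the tool's x, y, z in m, then the opening in per cent of the stroke, from 0 (shut) to 100 (fully open). In form: [ax, ay, az, tx, ty, tz, hand, ax, ay, az, tx, ty, tz, hand, ...]. A call has 1 to 10 rows; each row shifts and turns the commanded pose from where the row before left it, along the tool's axes as they then stand; what a row does not reach is not made up. A row lasts 1/12 s, in which the tool goes at most 41.7 mm and 7.16 degrees, less where a joint would pass 70% of its speed; a pose out of reach is approached as far as the arm can. A call is refused whole if a number of a shift passes 0.0417 or a number of a turn 7.16, either way. A call with a gripper value outside its range is refused whole. The fingers move at their own pace and stop on an object; the grip force is fixed at half the most. Time passes only in rows, so rows that do not move let the fingers close. It gives the time, the measured TCP pose, the force and the opening at its end, in the units of the state.
- bot.get_obs(): the state, without advancing time (a new reading comes with each control period).
- vision.capture(name): name is "scene" or "top"; returns the picture (400x640x3 uint8, red, green, blue); there is no depth.
- vision.camera_info(name): a dict with "vertical_fov" (degrees; the focal length in pixels is half the picture's height over the tangent of half this angle, whatever the lens; pixels are square), "cx", "cy" (the principal point, pixels), "cam_to_world" (4x4, takes a point from camera to world coordinates). Camera axes: x right, y down, z forward; pixel columns grow to the right and rows downward; lengths in m; the calibration is good to about 2 mm. A picture is of the moment at which its call begins. camera_info takes no time and is no camera call.
- bot.finish_job(): hands the job in, once; it reports no verdict.
The state is a dict: "time_s": time; "q": joint angles; "joint_vel": joint speeds; "joint_torque": joint torques, N m; "position": TCP position; "orientation": TCP orientation; "ft_force": force on the tool from outside, world axes, zero at the start; "moment": the same for the moment, N m; "grip_width": finger opening in m.
Only numpy, scipy, OpenCV 4.12 (cv2) and the standard library are available. Lean on these libraries where they do the work, as an engineer would, in place of code of your own. Each camera call takes 0.05 s, during which the arm holds its last target. There are 200 camera calls.

### The job

Change the heating selector on the bench over: slide the yellow lock bolt fully out, throw the red-knobbed lever out of its standby notch into the notch with the green marker disc so that it sits in the detent, then push the lock bolt fully home again. Leave the bottle, tape measure, wrench and tub where they are, and let go of everything at the end.

Things in the scene. Friction and masses are not known exactly. Their poses are not given: they have to be found in the camera images.
- station: Fixed white selector housing, 45 mm high. Origin on the bench under the lever's upright pivot axis, z up; it spans x -265..95, y +-155 mm, pipe stubs behind it to x = 190. A toothed steel sector (radius 76..94 mm, top 59 mm up) has four gaps, the notches. Below, 'direction a' means (-cos a, -sin a) from the pivot in this frame; heights are above the bench.
- lever (a joint): Lever angle q, rad, 0 at standby (its start), growing clockwise from above; the lever's direction is a = 0.675 - q. Sprung notches at q = 0, 0.45, 0.90, 1.35; end stops at -0.08 and 1.43. Let go, it snaps into the nearest notch (tipping points halfway between) and stays. 3 to 6 N at the knob moves it. With the bolt home, the bolt's tongue blocks it between 0 and 0.45.
- lever_knob (a point): Centre of the upright red knob on the lever: cylinder 22 mm diameter, 40 mm high (from 85 to 125 mm above the bench), 115 mm from the pivot axis. Push it sideways or pinch it. The steel lever bar below it is 16 mm wide, spans heights 75 to 85 mm and ends 130 mm from the axis.
- lever_pointer (a point): Point on the lever's centre line 155 mm from the pivot axis (25 mm beyond the bar's end), 50 mm above the bench: it lies over the marker disc's centre when the lever sits in that disc's notch.
- bolt (a joint): Travel of the yellow lock bolt in m: 0 = fully home (locked, start), 0.040 = fully out (against its stop). It slides radially away from the pivot along the direction a = +0.45; friction about 2 N, no spring, it stays where left.
- bolt_tab (a point): Middle of the bolt's upright yellow tab, 95 mm up: push it from either side or pinch it. Tab 10 mm thick along the slide, 34 mm wide, top 113 mm up; 190 mm from the pivot axis when home, 230 when out. The bolt's 24 mm wide bar lies 47 to 55 mm up and reaches in to 105 mm from the axis (home), with a 12 mm wide tongue at that end, top 88 mm up.
- mark_green: Green marker disc, 36 mm diameter, 5 mm thick, flat on the housing 155 mm from the pivot axis, at the notch to be selected (direction a = 0.225, -0.225 or -0.675; it varies). Origin at the centre of its underside, 46 mm above the bench. Fixed. A white and a blue disc mark the other two notches; the standby notch has none.
- detergent: Bystander: blue bottle, 72 mm diameter, 190 mm tall, standing loose beside the housing. Origin at the centre of its base.
- tape: Bystander: yellow tape measure, 75 x 42 x 68 mm, loose beside the housing. Origin at the centre of its underside.
- wrench: Bystander: steel wrench lying loose beside the housing, under 250 mm long. Origin at the centre of its underside.
- tub: Bystander: red open tub, 150 x 110 x 60 mm, loose beside the housing. Origin at the centre of its underside.

How it is judged:
By the outcome, as a careful person would: the job done as asked, in the order asked, and still so for the second after the job is handed in, with the robot touching nothing.
It also fails if it takes over 54 s, if anything falls off the work surface, if the arm or the gripper's body presses on something with over 40 N, if the wrist force passes 120 N, or if a joint passes its speed limit or range.

## Working session

There is one attempt and no reset: what is moved stays moved. The work goes in short steps, Python scripts to look and compute and a shell command to move; the robot and the scene stay as the last step left them, time stands still between calls to the robot, and variables do not carry over. Pictures are saved under pics/ and viewed, about 8 in all and at most 12, crops included, and the job is handed in when it is done.

```bash
mkdir -p pics; python3 - <<'E'
from cell import bot, vision
import cv2,numpy as np
np.set_printoptions(precision=4,suppress=True)
for n in("scene","top"):
    im=vision.capture(n);cv2.imwrite(f"pics/{n}0.png",im[...,::-1]);i=vision.camera_info(n);print(n,i)
o=bot.get_obs();print(o)
E
```

```text
scene {'vertical_fov': 48.065825467309985, 'cx': 324.16743796824426, 'cy': 197.77460202323445, 'cam_to_world': array([[-0.5957,  0.6434, -0.4808,  1.0066],
       [ 0.8032,  0.4714, -0.3643,  0.3498],
       [-0.0077, -0.6032, -0.7975,  0.8504],
       [ 0.    ,  0.    ,  0.    ,  1.    ]])}
top {'vertical_fov': 49.6827719798126, 'cx': 313.98039036508885, 'cy': 202.33341953279267, 'cam_to_world': array([[-0.0187, -0.9952,  0.0956,  0.4722],
       [-0.9998,  0.0183, -0.0056,  0.0088],
       [ 0.0039, -0.0957, -0.9954,  1.0946],
       [ 0.    ,  0.    ,  0.    ,  1.    ]])}
{'time_s': 0.1, 'q': array([ 1.05  ,  0.3427,  1.5249, -0.    ,  1.2754, -0.1459]), 'joint_vel': array([-0.001 , -0.002 , -0.002 ,  0.0006, -0.001 , -0.0011]), 'joint_torque': array([  0.0005, -43.2008, -24.4691,   0.0719,   0.0526,  -0.    ]), 'position': array([0.192 , 0.4883, 0.2261]), 'orientation': array([ 0.1313,  0.6949, -0.1322,  0.6946]), 'ft_force': array([0.0596, 0.1995, 0.2817]), 'moment': array([0.0113, 0.0036, 0.0062]), 'grip_width': 0.09206529710056427}
```

View pics/top0.png

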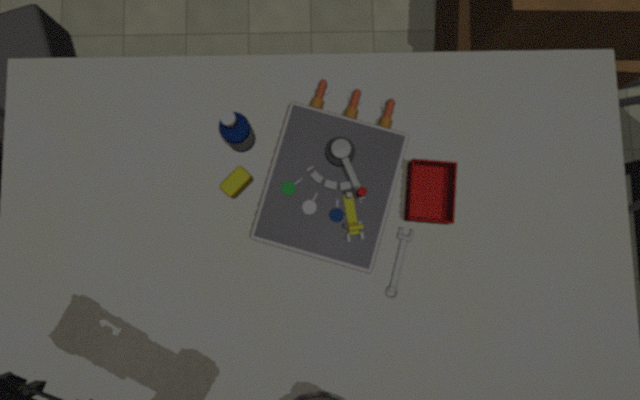

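View pics/scene0.png

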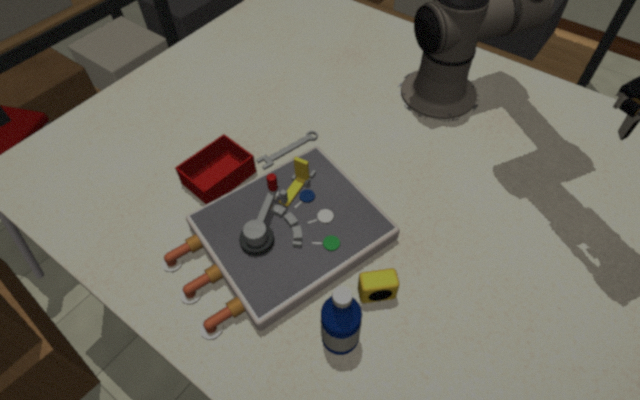

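The top view shows the hub at (341,150), red knob (362,192), green disc (288,188), white disc (309,207), blue disc (336,215) and yellow tab around (354,230). Green is the farthest notch, so the target is q=1.35. Next I fit the station pose from the discs in both views.

```bash
cat > h.py <<'E'
from cell import bot, vision
import cv2,numpy as np
from scipy.spatial.transform import Rotation as R
np.set_printoptions(precision=4,suppress=True)
def ray(n,u,v,z):
    i=vision.camera_info(n);f=200/np.tan(np.radians(i['vertical_fov']/2));T=i['cam_to_world']
    d=T[:3,:3]@[(u-i['cx'])/f,(v-i['cy'])/f,1];o=T[:3,3];return o+d*(z-o[2])/d[2]
def proj(n,p):
    i=vision.camera_info(n);f=200/np.tan(np.radians(i['vertical_fov']/2));T=i['cam_to_world']
    c=T[:3,:3].T@(np.asarray(p)-T[:3,3]);return np.array([i['cx']+f*c[0]/c[2],i['cy']+f*c[1]/c[2]])
RNG=dict(green=((45,90,50),(80,255,255)),blue=((100,90,40),(125,255,255)),yellow=((22,120,60),(34,255,255)),red=((0,150,50),(6,255,255)))
def blobs(im,c,lo=8):
    hsv=cv2.cvtColor(im,cv2.COLOR_RGB2HSV);m=cv2.inRange(hsv,*map(np.array,RNG[c]))
    if c=='red': m|=cv2.inRange(hsv,np.array((174,150,50)),np.array((180,255,255)))
    n,l,s,ce=cv2.connectedComponentsWithStats(m)
    return [(s[k,4],ce[k],s[k,:4]) for k in range(1,n) if s[k,4]>=lo]
E
python3 - <<'E'
from h import *
for n in("scene","top"):
    im=cv2.imread(f"pics/{n}0.png")[...,::-1].copy()
    for c in RNG:
        for b in blobs(im,c): print(n,c,b[0],b[1],b[2],'z51',ray(n,*b[1],.051)[:2],'z105',ray(n,*b[1],.105)[:2])
E
```

```text
scene green 199 [330.9497 242.6633] [323 236  17  15] z51 [0.6102 0.0657] z105 [0.6369 0.0849]
scene blue 151 [306.8146 195.5232] [300 190  15  12] z51 [ 0.5425 -0.0505] z105 [ 0.5739 -0.0235]
scene blue 1162 [340.6928 319.0602] [322 298  39  41] z51 [0.733  0.1774] z105 [0.7515 0.1891]
scene blue 44 [338.6136 351.3864] [327 348  25   6] z51 [0.784 0.209] z105 [0.799  0.2185]
scene yellow 514 [297.4747 178.821 ] [285 157  24  49] z51 [ 0.5169 -0.0978] z105 [ 0.55   -0.0675]
scene yellow 928 [377.4515 283.1142] [359 269  40  34] z51 [0.6309 0.193 ] z105 [0.6562 0.2036]
scene red 1172 [ 17.7568 125.616 ] [  0 105  46  49] z51 [ 0.8026 -0.7872] z105 [ 0.8163 -0.7104]
scene red 3073 [216.0983 169.0199] [176 136  79  67] z51 [ 0.6068 -0.2711] z105 [ 0.6338 -0.2292]
scene red 128 [271.5703 181.6719] [267 174  10  17] z51 [ 0.5588 -0.1406] z105 [ 0.589  -0.1074]
top green 158 [287.5949 187.8481] [281 181  14  15] z51 [0.609  0.0664] z105 [0.6019 0.0635]
top blue 505 [235.895  130.1228] [220 113  30  31] z51 [0.7547 0.192 ] z105 [0.7401 0.1825]
top blue 146 [336.137  214.7123] [330 208  14  14] z51 [ 0.5413 -0.0502] z105 [ 0.5378 -0.0471]
top yellow 503 [235.1054 181.5109] [220 167  31  30] z51 [0.6269 0.1941] z105 [0.6189 0.1845]
top yellow 378 [351.2037 216.1508] [343 195  20  40] z51 [ 0.5372 -0.0866] z105 [ 0.5338 -0.0816]
top red 2233 [428.6579 191.8545] [408 160  48  63] z51 [ 0.5929 -0.2768] z105 [ 0.5867 -0.262 ]
top red 19 [453.5789 189.8947] [453 183   2  15] z51 [ 0.5966 -0.3378] z105 [ 0.5902 -0.3199]
top red 62 [361.2742 191.2742] [357 187  10   9] z51 [ 0.5973 -0.1127] z105 [ 0.5909 -0.1064]
top red 21 [452.619  206.0952] [452 199   2  15] z51 [ 0.5571 -0.3335] z105 [ 0.5527 -0.3158]
```

```bash
cat >> h.py <<'E'
G,B=np.array([.6096,.066]),np.array([.542,-.0503])
u=(G-B)/np.linalg.norm(G-B); PV=(G+B)/2+.155*np.cos(.45)*np.array([u[1],-u[0]])
TH=np.arctan2(u[0],-u[1])  # placeholder, set below
d0=-np.array([u[1],-u[0]]); TH=np.arctan2(-d0[1],-d0[0])+.225
def D(a): return -np.array([np.cos(a+TH),np.sin(a+TH)])
def at(a,r,z): return np.append(PV+r*D(a),z)
def plan(p,ydir):
    "tool-frame turn (deg) to put jaws along ydir, tool-frame shift before and after that turn"
    o=bot.get_obs();M=R.from_quat(o['orientation']).as_matrix();d=np.asarray(p)-o['position']
    y=np.array([*ydir,0.])/np.linalg.norm(ydir)
    if y@M[:,1]<0:y=-y
    x=np.array([0,0,-1.]);N=np.c_[x,y,np.cross(x,y)]
    print('t',round(o['time_s'],2),'pos',o['position'],'F',o['ft_force'],'w',round(o['grip_width'],4),'q6',o['q'][5])
    print('turn',np.degrees(R.from_matrix(M.T@N).as_rotvec()),'shift now',M.T@d,'shift after',N.T@d)
E
python3 - <<'E'
from h import *
print(PV,TH,'knob0',at(.675,.115,.105),'tab',at(.45,.19,.113),at(.45,.23,.113))
print('px knob',proj('top',at(.675,.115,.105)),'tab top',proj('top',at(.45,.19,.113)),proj('scene',at(.45,.19,.113)),'hub',proj('top',[*PV,.09]))
plan(at(.45,.19,.20),D(.45))
E
```

```text
[ 0.6965 -0.0623] -0.30152265172676873 knob0 [ 0.5894 -0.1042  0.105 ] tab [ 0.5086 -0.0904  0.113 ] [ 0.469  -0.0963  0.113 ]
px knob [360.3496 191.9256] tab top [355.6766 226.9576] [300.9061 160.0497] hub [340.6108 148.0571]
t 0.1 pos [0.192  0.4883 0.2261] F [0.0596 0.1995 0.2817] w 0.0921 q6 -0.1459424349176727
turn [60.0161  0.0308  0.0742] shift now [ 0.0266 -0.4225  0.5064] shift after [0.0261 0.2275 0.6191]
```

```bash
python3 -m jog '[6.67,0,0,0,0,0,100, 6.67,0,0,0,0,0,100, 6.67,0,0,0,0,0,100, 6.67,0,0,0,0,0,100, 6.67,0,0,0,0,0,100, 6.67,0,0,0,0,0,100, 6.67,0,0,0,0,0,100, 6.67,0,0,0,0,0,100, 6.67,0,0,0,0,0,100]'
python3 -m jog '[0,0,0,0,0.013,0.036,100, 0,0,0,0,0.013,0.036,100, 0,0,0,0,0.013,0.036,100, 0,0,0,0,0.013,0.036,100, 0,0,0,0,0.013,0.036,100, 0,0,0,0,0.013,0.036,100, 0,0,0,0,0.013,0.036,100, 0,0,0,0,0.013,0.036,100]'
python3 -m jog '[0,0,0,0,0.013,0.036,100, 0,0,0,0,0.013,0.036,100, 0,0,0,0,0.013,0.036,100, 0,0,0,0,0.013,0.036,100, 0,0,0,0,0.013,0.036,70, 0,0,0,0,0.013,0.036,60, 0,0,0,0,0.013,0.036,50, 0,0,0,0,0,0,50, 0,0,0,0,0,0,50]'
python3 - <<'E'
from h import *
plan(at(.45,.19,.078),D(.45))
cv2.imwrite("pics/t1.png",cv2.resize(vision.capture("scene")[100:280,180:420,::-1],None,fx=3,fy=3,interpolation=2))
E
```

```text
time_s: 0.85
position: [0.1921, 0.4883, 0.2263]
orientation: [0.463, 0.534, -0.463, 0.534]
ft_force: [0.9, 0.4, -0.3]
grip_width: 0.0914
time_s: 1.52
position: [0.3378, 0.2174, 0.2266]
orientation: [0.461, 0.536, -0.462, 0.536]
ft_force: [1.6, 0.5, -0.1]
grip_width: 0.0915
time_s: 2.27
position: [0.465, -0.0182, 0.226]
orientation: [0.462, 0.535, -0.463, 0.534]
ft_force: [-0.6, -0.4, -0.5]
grip_width: 0.0631
t 2.27 pos [ 0.465  -0.0182  0.226 ] F [-0.5965 -0.3831 -0.5336] w 0.0631 q6 -0.34879996276073516
turn [-0.22   -0.0389  0.0711] shift now [0.1479 0.0329 0.0779] shift after [0.148  0.0324 0.0779]
```

View pics/t1.png

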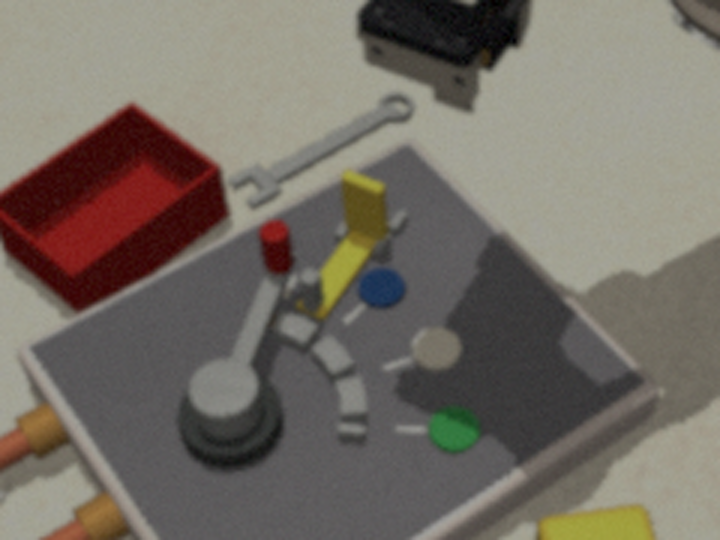

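The view shows the bolt home, tab top around crop (363,180), the knob at (275,245) and the path down clear. I go over the tab and down in two stages.

```bash
python3 -m jog '[0,0,0,0.02,0.011,0.026,50, 0,0,0,0.02,0.011,0.026,50, 0,0,0,0.02,0.011,0.026,50, 0,0,0,0,0,0,50, 0,0,0,0,0,0,50]'
python3 - <<'E'
from h import *
plan(at(.45,.19,.078),D(.45))
cv2.imwrite("pics/t2.png",cv2.resize(vision.capture("scene")[100:280,180:420,::-1],None,fx=3,fy=3,interpolation=2))
E
```

```text
time_s: 2.73
position: [0.5081, -0.088, 0.1654]
orientation: [0.461, 0.537, -0.462, 0.534]
ft_force: [-0.4, 0.6, -0.1]
grip_width: 0.0459
t 2.73 pos [ 0.5081 -0.088   0.1654] F [-0.3694  0.5979 -0.0798] w 0.0459 q6 -0.468860124932037
turn [-0.0138 -0.1142  0.1741] shift now [0.0874 0.0003 0.0026] shift after [0.0874 0.0001 0.0024]
```

View pics/t2.png

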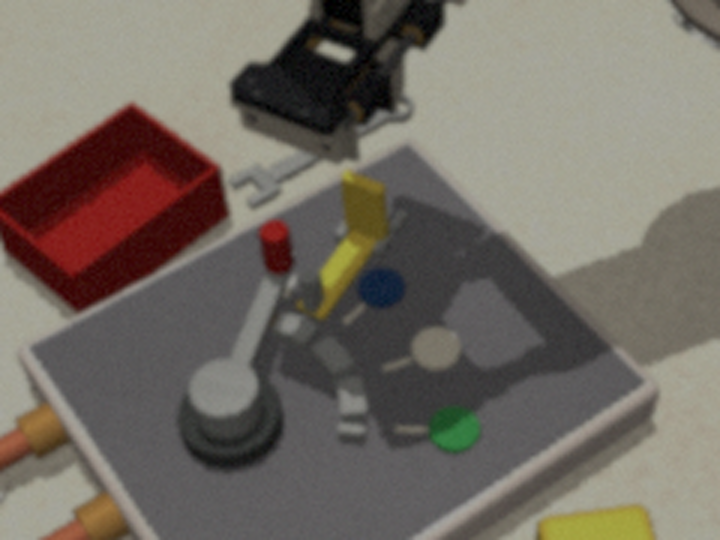

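```bash
python3 - <<'E'
from h import *
o=bot.get_obs();M=R.from_quat(o['orientation']).as_matrix();print(M)
for k in([0,0,0],[0,.023,0],[0,-.023,0],[0,.065,0],[0,-.065,0],[-.066,.095,.0375],[-.066,.095,-.0375],[-.066,-.095,.0375],[-.066,-.095,-.0375]):
    print(k,(proj('scene',o['position']+M@k)-[180,100])*3)
im=vision.capture("scene")[60:210,210:380,::-1]
cv2.imwrite("pics/t3.png",np.clip(cv2.resize(im,None,fx=4,fy=4,interpolation=2)*2.2,0,255).astype('uint8'))
E
```

```text
[[-0.0016  0.9889  0.1485]
 [ 0.0011  0.1485 -0.9889]
 [-1.     -0.0014 -0.0013]]
[0, 0, 0] [362.3966 130.6878]
[0, 0.023, 0] [345.8869 152.0409]
[0, -0.023, 0] [378.4867 109.8773]
[0, 0.065, 0] [314.6007 192.5053]
[0, -0.065, 0] [406.8376  73.2093]
[-0.066, 0.095, 0.0375] [231.1311 134.4941]
[-0.066, 0.095, -0.0375] [333.0984 175.2628]
[-0.066, -0.095, 0.0375] [378.4044 -38.4946]
[-0.066, -0.095, -0.0375] [472.8148  -6.1622]
```

View pics/t3.png

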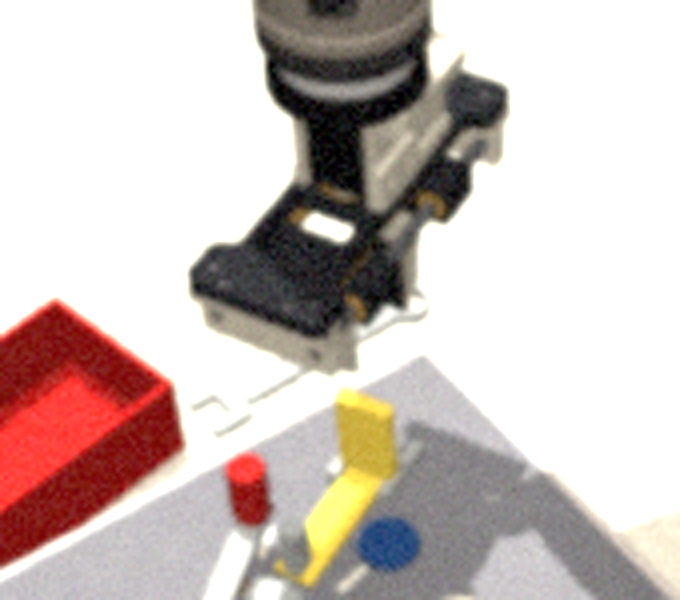

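The brightened view shows the wide gripper body hiding the fingers, and the projected body corners agree with it. The TCP sits above the tab, so I descend, close and check.

```bash
python3 -m jog '[0,0,0,0.022,0,0.002,50, 0,0,0,0.022,0,0,50, 0,0,0,0.022,0,0,50, 0,0,0,0.021,0,0,50, 0,0,0,0,0,0,50, 0,0,0,0,0,0,50]'
python3 -m jog '[0,0,0,0,0,0,0, 0,0,0,0,0,0,0, 0,0,0,0,0,0,0, 0,0,0,0,0,0,0, 0,0,0,0,0,0,0, 0,0,0,0,0,0,0, 0,0,0,0,0,0,0, 0,0,0,0,0,0,0]'
```

```text
time_s: 3.33
position: [0.5089, -0.0897, 0.0804]
orientation: [0.461, 0.536, -0.461, 0.536]
ft_force: [0.2, -0.6, 0.4]
grip_width: 0.0461
time_s: 4.0
position: [0.5094, -0.091, 0.08]
orientation: [0.462, 0.536, -0.461, 0.536]
ft_force: [0.0, 0.5, 3.3]
grip_width: 0.0099
```

```bash
python3 -m jog '[0,0,0,0,-0.006,0,0, 0,0,0,0,-0.006,0,0, 0,0,0,0,-0.006,0,0, 0,0,0,0,-0.006,0,0, 0,0,0,0,-0.006,0,0, 0,0,0,0,-0.006,0,0, 0,0,0,0,-0.003,0,0, 0,0,0,0,0,0,0, 0,0,0,0,0,0,0]'
```

```text
time_s: 4.75
position: [0.4702, -0.0969, 0.0799]
orientation: [0.461, 0.536, -0.462, 0.536]
ft_force: [-0.6, -0.7, 6.1]
grip_width: 0.0101
```

```bash
python3 -m jog '[0,0,0,0,-0.002,0,0, 0,0,0,0,0,0,0, 0,0,0,0,0,0,0]'; python3 -m jog '[0,0,0,0,-0.001,0,0, 0,0,0,0,0,0,0, 0,0,0,0,0,0,0]'
```

```text
time_s: 5.0
position: [0.4702, -0.097, 0.08]
orientation: [0.462, 0.535, -0.461, 0.536]
ft_force: [7.7, 2.2, 1.7]
grip_width: 0.01
time_s: 5.25
position: [0.4702, -0.097, 0.08]
orientation: [0.463, 0.534, -0.461, 0.537]
ft_force: [11.2, 4.2, -1.1]
grip_width: 0.01
```

Force rises with no motion, so the bolt is against its stop at 39.7 mm. Release and rise.

```bash
python3 -m jog '[0,0,0,0,0.002,0,50, 0,0,0,0,0.001,0,50, 0,0,0,0,0,0,50, 0,0,0,0,0,0,50, 0,0,0,-0.02,0,0,50, 0,0,0,-0.03,0,0,50, 0,0,0,-0.03,0,0,50, 0,0,0,-0.01,0,0,50, 0,0,0,0,0,0,50]'
python3 - <<'E'
from h import *
d=D(.675);plan(at(.675,.115,.16),[-d[1],d[0]])
im=vision.capture('top')
for c in('yellow','red'): print(c,[(b[0],b[1],b[2]) for b in blobs(im,c) if b[1][0]<400])
print(proj('top',at(.45,.23,.113)),proj('top',at(.45,.19,.113)))
E
```

```text
time_s: 6.0
position: [0.4718, -0.0972, 0.1722]
orientation: [0.462, 0.534, -0.461, 0.537]
ft_force: [0.7, -0.7, -0.2]
grip_width: 0.0458
t 6.0 pos [ 0.4718 -0.0972  0.1722] F [ 0.6572 -0.6714 -0.2419] w 0.0458 q6 -0.51065005664639
turn [77.0929 -0.0438 -0.2978] shift now [0.0128 0.1153 0.0243] shift after [ 0.0122  0.0495 -0.107 ]
yellow [(np.int32(528), array([235.4924, 181.7557]), array([220, 166,  32,  32], dtype=int32))]
red [(np.int32(55), array([361.1455, 190.9818]), array([357, 187,   9,   8], dtype=int32))]
[358.7787 244.4069] [355.6766 226.9576]
```

```bash
python3 -m jog '[7,0,0,0,0,0,50, 7,0,0,0,0,0,50, 7,0,0,0,0,0,50, 7,0,0,0,0,0,50, 7,0,0,0,0,0,50, 7,0,0,0,0,0,50, 7,0,0,0,0,0,50, 7,0,0,0,0,0,50, 7,0,0,0,0,0,50, 7,0,0,0,0,0,50]'
python3 -m jog '[7,0,0,0,0,0,50, 0,0,0,0.003,0.012,-0.027,50, 0,0,0,0.003,0.012,-0.027,50, 0,0,0,0.003,0.012,-0.027,50, 0,0,0,0.003,0.0135,-0.026,50, 0,0,0,0,0,0,50, 0,0,0,0,0,0,50]'
python3 - <<'E'
from h import *
d=D(.675);plan([.5897,-.1052,.092],[-d[1],d[0]])
im=vision.capture("scene")[100:250,200:400,::-1]
cv2.imwrite("pics/t4.png",np.clip(cv2.resize(im,None,fx=4,fy=4,interpolation=2)*1.6,0,255).astype('uint8'))
E
```

```text
time_s: 6.88
position: [0.4694, -0.0964, 0.1677]
orientation: [-0.685, -0.173, 0.687, -0.171]
ft_force: [0.7, 0.2, -0.0]
grip_width: 0.0463
time_s: 7.47
position: [0.5876, -0.1033, 0.1547]
orientation: [-0.693, -0.133, 0.696, -0.131]
ft_force: [-0.5, 0.1, -0.0]
grip_width: 0.0459
t 7.47 pos [ 0.5876 -0.1033  0.1547] F [-0.4575  0.108  -0.0265] w 0.0459 q6 0.8930008971324733
turn [0.1154 0.2292 0.1793] shift now [ 0.0626  0.0027 -0.0015] shift after [ 0.0627  0.0026 -0.0012]
```

View pics/t4.png

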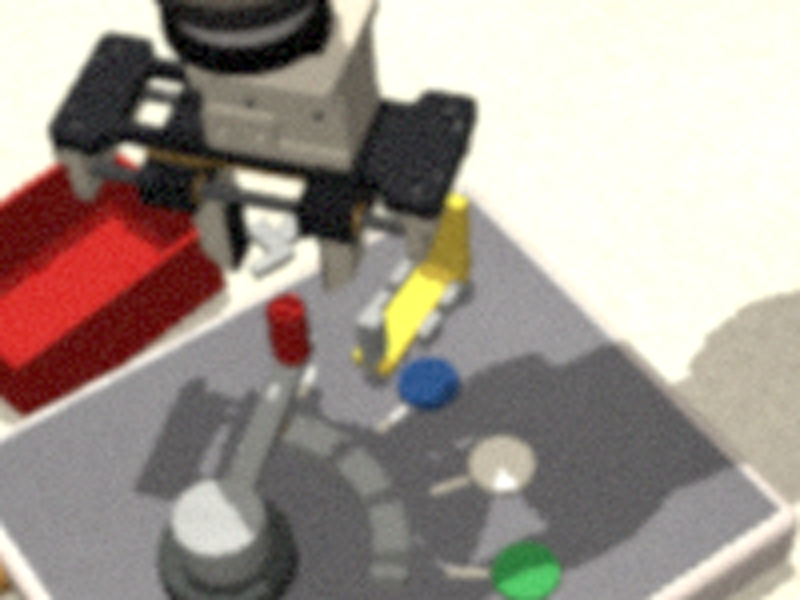

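The fingers straddle the knob at crop (290,320), and the bolt is out. Lower, close to a loose cage, then start the arc.

```bash
python3 -m jog '[0,0,0,0.02,0.0025,-0.0015,50, 0,0,0,0.021,0,0,50, 0,0,0,0.02,0,0,50, 0,0,0,0,0,0,32, 0,0,0,0,0,0,32, 0,0,0,0,0,0,32, 0,0,0,0,0,0,32]'
python3 -m jog '[7,0,0,0,-0.014,-0.0009,32, 7,0,0,0,-0.014,-0.0009,32, 7,0,0,0,-0.014,-0.0009,32, 0,0,0,0,0,0,32, 0,0,0,0,0,0,32]'
python3 - <<'E'
from h import *
o=bot.get_obs();v=o['position'][:2]-PV
print(np.linalg.norm(v),'q',.675-(np.arctan2(-v[1],-v[0])-TH))
a=.675-.45;d=D(a);plan(at(a,.115,.092),[-d[1],d[0]])
E
```

```text
time_s: 8.1
position: [0.5912, -0.1056, 0.0984]
orientation: [0.696, 0.131, -0.694, 0.132]
ft_force: [0.8, 0.0, -0.6]
grip_width: 0.03
time_s: 8.52
position: [0.5832, -0.0636, 0.0979]
orientation: [0.708, 0.005, -0.707, 0.005]
ft_force: [-0.7, 3.0, 1.1]
grip_width: 0.0294
0.11325219333546266 q 0.3620032825161667
t 8.52 pos [ 0.5832 -0.0636  0.0979] F [-0.7018  3.0382  1.1069] w 0.0294 q6 1.317141629227011
turn [ 5.1724 -0.0915  0.0174] shift now [ 0.0059 -0.0101  0.0013] shift after [ 0.0059 -0.01    0.0022]
```

```bash
python3 -m jog '[7,0,0,0.002,-0.014,0.0001,32, 7,0,0,0.002,-0.014,0.0001,32, 7,0,0,0,-0.014,-0.0009,32, 7,0,0,0,-0.014,-0.0009,32, 0,0,0,0,0,0,32]'
python3 -m jog '[7,0,0,0,-0.014,-0.0009,32, 7,0,0,0,-0.014,-0.0009,32, 7,0,0,0,-0.014,-0.0009,32, 7,0,0,0,-0.014,-0.0009,32, 0,0,0,0,0,0,32, 0,0,0,0,0,0,32]'
python3 - <<'E'
from h import *
o=bot.get_obs();v=o['position'][:2]-PV
print(np.linalg.norm(v),'q',.675-(np.arctan2(-v[1],-v[0])-TH))
a=.675-1.35;d=D(a);plan(at(a,.115,.092),[-d[1],d[0]])
E
```

```text
time_s: 8.93
position: [0.5951, -0.0092, 0.0933]
orientation: [0.687, -0.168, -0.686, -0.168]
ft_force: [-1.2, -0.7, 0.4]
grip_width: 0.0297
time_s: 9.43
position: [0.631, 0.0307, 0.0926]
orientation: [0.627, -0.327, -0.627, -0.327]
ft_force: [-0.6, -0.3, -0.0]
grip_width: 0.0291
0.1136614833614264 q 1.3308965869155918
t 9.43 pos [0.631  0.0307 0.0926] F [-0.5666 -0.2556 -0.0272] w 0.0291 q6 2.4584962240768804
turn [ 0.9388 -0.0159 -0.0024] shift now [ 0.0006 -0.0022  0.0013] shift after [ 0.0006 -0.0022  0.0014]
```

```bash
python3 -m jog '[0,0,0,0,0,0,50, 0,0,0,0,0,0,50, 0,0,0,0,0,0,50, 0,0,0,-0.03,0,0,50, 0,0,0,-0.03,0,0,50, 0,0,0,-0.025,0,0,50, 0,0,0,0,0,0,50]'
python3 - <<'E'
from h import *
plan(at(.45,.2297,.17),D(.45))
im=vision.capture("scene")
print([(b[0],b[1]) for b in blobs(im,'red') if b[1][0]>260], proj('scene',at(-.675,.115,.105)))
cv2.imwrite("pics/t5.png",np.clip(cv2.resize(im[100:250,200:400,::-1],None,fx=4,fy=4,interpolation=2)*1.6,0,255).astype('uint8'))
E
```

```text
time_s: 10.02
position: [0.6335, 0.0309, 0.184]
orientation: [0.629, -0.327, -0.623, -0.33]
ft_force: [0.8, -0.0, 0.4]
grip_width: 0.0457
t 10.02 pos [0.6335 0.0309 0.184 ] F [ 0.8454 -0.0289  0.4179] w 0.0457 q6 2.4658327620214937
turn [26.087  -0.2618  0.5457] shift now [ 0.0124  0.2075 -0.0114] shift after [ 0.014   0.1813 -0.1015]
[(np.int32(107), array([311.    , 228.5888]))] [311.2406 227.6897]
```

View pics/t5.png

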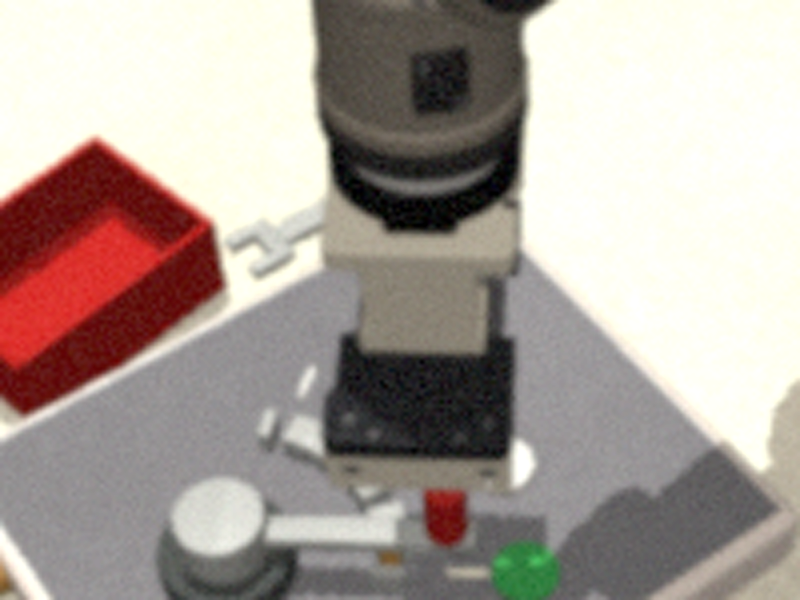

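The lever lies toward the green disc. The knob is at (311,228.6) against a predicted (311.2,227.7), so it is in its notch. Now back to the tab.

```bash
python3 -m jog '[6.5,0,0,0,0,0,50, 6.5,0,0,0,0,0,50, 6.5,0,0,0,0,0,50, 6.5,0,0,0,0,0,50, 0,0,0,0,0.036,-0.02,50, 0,0,0,0,0.036,-0.02,50, 0,0,0,0,0.036,-0.02,50, 0,0,0,0.003,0.036,-0.02,50, 0,0,0,0.003,0.036,-0.02,50, 0,0,0,0,0,0,50]'
python3 -m jog '[0,0,0,0,0,0,50]'
python3 - <<'E'
from h import *
plan(at(.45,.2297,.079),D(.45))
im=vision.capture("scene")
cv2.imwrite("pics/t6.png",np.clip(cv2.resize(im[100:250,200:400,::-1],None,fx=4,fy=4,interpolation=2)*1.6,0,255).astype('uint8'))
E
```

```text
time_s: 10.9
position: [0.461, -0.0963, 0.1697]
orientation: [-0.533, 0.464, 0.537, 0.461]
ft_force: [0.2, -0.3, 0.0]
grip_width: 0.0461
time_s: 10.98
position: [0.4657, -0.095, 0.171]
orientation: [-0.534, 0.462, 0.536, 0.462]
ft_force: [0.8, 0.9, 0.1]
grip_width: 0.0461
t 10.98 pos [ 0.4657 -0.095   0.171 ] F [0.7839 0.9485 0.1284] w 0.0461 q6 2.632876545619513
turn [-0.1485  0.062  -0.0971] shift now [ 0.092  -0.0035 -0.0019] shift after [ 0.092  -0.0034 -0.0018]
```

View pics/t6.png

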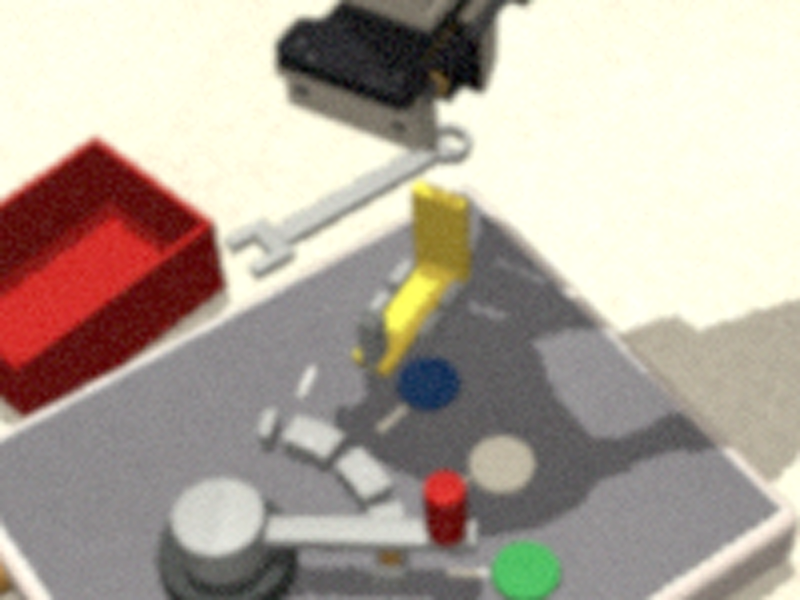

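The lever is at green and the bolt is out with its tab top at crop (440,190). Descend and pinch.

```bash
python3 -m jog '[0,0,0,0.023,-0.002,-0.0015,50, 0,0,0,0.023,0,0,50, 0,0,0,0.023,0,0,50, 0,0,0,0.022,0,0,50, 0,0,0,0,0,0,50, 0,0,0,0,0,0,50]'
python3 -m jog '[0,0,0,0,0,0,0, 0,0,0,0,0,0,0, 0,0,0,0,0,0,0, 0,0,0,0,0,0,0, 0,0,0,0,0,0,0, 0,0,0,0,0,0,0, 0,0,0,0,0,0,0, 0,0,0,0,0,0,0]'
```

```text
time_s: 11.53
position: [0.4701, -0.0943, 0.0798]
orientation: [-0.535, 0.461, 0.537, 0.461]
ft_force: [0.6, -0.1, -0.0]
grip_width: 0.046
time_s: 12.2
position: [0.4701, -0.0953, 0.0811]
orientation: [0.536, -0.461, -0.535, -0.462]
ft_force: [-1.1, -0.3, 4.5]
grip_width: 0.01
```

```bash
python3 -m jog '[0,0,0,0,-0.006,0,0, 0,0,0,0,-0.006,0,0, 0,0,0,0,-0.006,0,0, 0,0,0,0,-0.006,0,0, 0,0,0,0,-0.006,0,0, 0,0,0,0,-0.006,0,0, 0,0,0,0,-0.004,0,0, 0,0,0,0,0,0,0, 0,0,0,0,0,0,0]'
python3 -m jog '[0,0,0,0,-0.002,0,0, 0,0,0,0,0,0,0, 0,0,0,0,0,0,0]'; python3 -m jog '[0,0,0,0,-0.001,0,0, 0,0,0,0,0,0,0, 0,0,0,0,0,0,0]'
```

```text
time_s: 12.95
position: [0.5095, -0.0893, 0.081]
orientation: [-0.536, 0.462, 0.536, 0.461]
ft_force: [-4.1, 0.3, 8.2]
grip_width: 0.0099
time_s: 13.2
position: [0.5095, -0.0893, 0.081]
orientation: [-0.535, 0.463, 0.537, 0.46]
ft_force: [-11.6, -3.2, 11.1]
grip_width: 0.0095
time_s: 13.45
position: [0.5095, -0.0893, 0.081]
orientation: [-0.534, 0.463, 0.537, 0.46]
ft_force: [-15.9, -3.9, 14.0]
grip_width: 0.0099
```

The bolt stopped hard at its starting position (0.5095, -0.0893). Relax the push, release and rise clear.

```bash
python3 -m jog '[0,0,0,0,0.002,0,0, 0,0,0,0,0,0,50, 0,0,0,0,0,0,50, 0,0,0,0,0,0,50, 0,0,0,-0.02,0,0,50, 0,0,0,-0.03,0,0,50, 0,0,0,-0.03,0,0,50, 0,0,0,-0.02,0.03,0,50, 0,0,0,0,0.04,0,50, 0,0,0,0,0.04,0,50]'
python3 -m jog '[0,0,0,0,0.02,0,50, 0,0,0,0,0,0,50, 0,0,0,0,0,0,50]'
python3 - <<'E'
from h import *
im0=cv2.imread("pics/scene0.png")[...,::-1].copy()
im=vision.capture("scene")
for c in('yellow','red','blue'): print(c,[[(b[0],b[1]) for b in blobs(i,c,40) if b[1][0]>150] for i in(im0,im)])
cv2.imwrite("pics/t7.png",np.clip(cv2.resize(im[90:370,150:450,::-1],None,fx=2,fy=2,interpolation=2)*1.4,0,255).astype('uint8'))
E
```

```text
time_s: 14.28
position: [0.4017, -0.1056, 0.1815]
orientation: [0.537, -0.461, -0.535, -0.462]
ft_force: [-0.6, -0.5, 0.3]
grip_width: 0.0456
time_s: 14.53
position: [0.3819, -0.1086, 0.1811]
orientation: [0.536, -0.462, -0.535, -0.462]
ft_force: [1.1, 0.4, -0.5]
grip_width: 0.0458
yellow [[(np.int32(514), array([297.4747, 178.821 ])), (np.int32(928), array([377.4515, 283.1142]))], [(np.int32(506), array([297.502 , 178.6719])), (np.int32(929), array([377.4295, 283.1324]))]]
red [[(np.int32(3073), array([216.0983, 169.0199])), (np.int32(128), array([271.5703, 181.6719]))], [(np.int32(3119), array([216.1767, 169.0067])), (np.int32(141), array([310.9433, 226.3475]))]]
blue [[(np.int32(151), array([306.8146, 195.5232])), (np.int32(1162), array([340.6928, 319.0602])), (np.int32(44), array([338.6136, 351.3864]))], [(np.int32(150), array([306.7667, 195.4667])), (np.int32(1158), array([340.6805, 319.1088])), (np.int32(42), array([338.4762, 351.3571]))]]
```

View pics/t7.png

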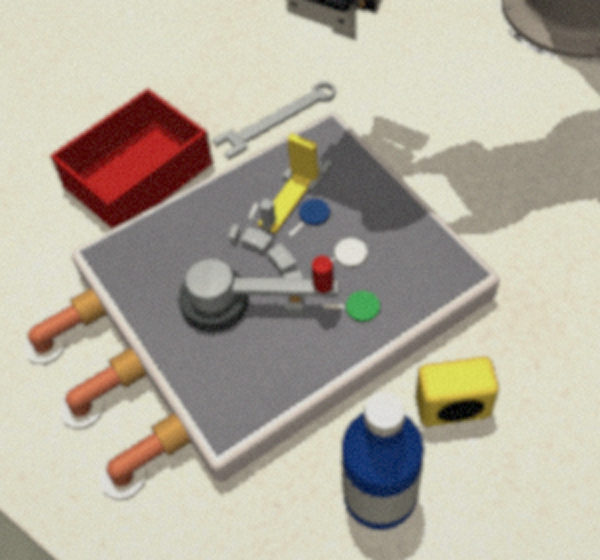

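The lever is at green, the bolt's yellow blob is back at its start centroid to within 0.2 px, the bystanders haven't moved, and the gripper is clear.

```bash
python3 -c "
from cell import bot
print(bot.finish_job())"
```

```text
the job is handed in; nothing more can be done
None
```

The selector is changed over and handed in at about 14.6 s of the 54 s allowed. I pinched the bolt tab and pulled it out to its stop. Then I carried the lever round to the green notch (q = 1.35) in a loose finger cage, and pushed the bolt home to its stop.

**Bolt:** it moved 39.7 mm out, and force then rose with no further travel. Pushed home, it stopped hard at its starting position. Its yellow blob in the scene picture is within 0.2 px of where it started.

**Lever:** the knob appears within about 1.4 px of where it should be for the green notch. With the knob caged there, the wrist force was below 1 N.

**Bystanders:** the tub, tape measure and bottle are within 0.2 px of their starting positions. I only checked the wrench by eye; it looks unmoved.

**Gripper:** it is open, touching nothing, about 13 cm from the tab. The largest wrist force I read was about 22 N, while pressing the bolt home.

No check failed. One colour-mask check of the bolt in the top camera found nothing while it was out, probably because the arm hid it, so I confirmed it in the scene camera instead.

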